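# Clear, close and start the moisture analyser

## Task

The moisture analyser still shows its last result, and the new sample already lies in its dish under the open hood. Press the red clear key first, then push the hood down, without slamming it, until it is fully shut, and then press the green start key. Press each of these two keys all the way down and let it come up again, press no other key, do not open the hood any wider, and leave the sample dish and everything standing around where it is.

Things in the scene. Friction and masses are not known exactly. Their poses are not given: they have to be found in the camera images.
- analyser: Bench moisture analyser: white housing 335 x 210 mm, blue sloping panel, hinged hood, on a black stone slab 380 x 260 x 25 mm; fixed. Origin: underside of the slab on the table. -x is its front (operator and robot side), +x its rear, +y the operator's left. Five keys in a row along y, 37 mm apart, 0.139 m before the origin: from the left red clear, grey tare, up, down, green start; display behind.
- hood (a joint): Opening angle of the hood, rad: 0 = fully shut, 0.5 to 0.85 at the start, stop at 1.2. It turns about a level axis along analyser y through the point (0.155, 0, 0.107) m of the analyser frame, at its rear. A stiff hinge keeps it at any angle; pushing it down at the handle takes about 1 to 6 N.
- hood_handle (a point): Middle of the top face of the hood's black front handle, a ledge 120 mm wide, 36 mm deep, 12 mm thick: push down here. Shut, it is at (-0.048, 0, 0.147) m of the analyser frame: 203 mm before and 40 mm above the hinge axis, about which it turns. The hood's top is 17 mm higher, behind it. Site x towards the hinge, y along the handle, z out of the ledge; when open its front edge is highest.
- key_clear (a joint): How far the red clear key is pressed, m: 0 = up, 0.005 = fully down. Return spring: 1.3 N to start, 4.5 N to bottom.
- key_clear_top (a point): Centre of the red clear key's top face (left end of the row, white square on it); moves with the key. Cap 20 x 20 mm, 8 mm proud of the panel when up, 3 mm when down. Site z = panel normal, leaning 0.22 rad from vertical towards the operator (analyser -x); x up the slope, y to the operator's left.
- key_tare (a joint): How far the grey tare key is pressed, m: 0 = up, 0.005 = fully down. Return spring: 1.3 N to start, 4.5 N to bottom.
- key_tare_top (a point): Centre of the grey tare key's top face (second from the operator's left, white cross; not to be pressed); moves with the key. Cap 20 x 20 mm, 8 mm proud of the panel when up, 3 mm when down. Site z = panel normal, leaning 0.22 rad from vertical towards the operator (analyser -x); x up the slope, y to the operator's left.
- key_up (a joint): How far the grey up key is pressed, m: 0 = up, 0.005 = fully down. Return spring: 1.3 N to start, 4.5 N to bottom.
- key_up_top (a point): Centre of the grey up key's top face (middle of the row; not to be pressed); moves with the key. Cap 20 x 20 mm, 8 mm proud of the panel when up, 3 mm when down. Site z = panel normal, leaning 0.22 rad from vertical towards the operator (analyser -x); x up the slope, y to the operator's left.
- key_down (a joint): How far the grey down key is pressed, m: 0 = up, 0.005 = fully down. Return spring: 1.3 N to start, 4.5 N to bottom.
- key_down_top (a point): Centre of the grey down key's top face (second from the operator's right; not to be pressed); moves with the key. Cap 20 x 20 mm, 8 mm proud of the panel when up, 3 mm when down. Site z = panel normal, leaning 0.22 rad from vertical towards the operator (analyser -x); x up the slope, y to the operator's left.
- key_start (a joint): How far the green start key is pressed, m: 0 = up, 0.005 = fully down. Return spring: 1.3 N to start, 4.5 N to bottom.
- key_start_top (a point): Centre of the green start key's top face (right end of the row, white triangle on it); moves with the key. Cap 20 x 20 mm, 8 mm proud of the panel when up, 3 mm when down. Site z = panel normal, leaning 0.22 rad from vertical towards the operator (analyser -x); x up the slope, y to the operator's left.
- dish: Loose aluminium sample dish, 90 mm across and 9 mm high, with a grey mortar disc (52 mm across, 12 mm thick) in it. Lies on the pan support in the chamber under the open hood. Origin: centre of its underside, z up. To be left alone.
- pan_support (a point): Top centre of the pan support in the heating chamber, where the dish rests: (0.055, 0, 0.104) m of the analyser frame.
- weight: Bystander: brass calibration weight with knob, 38 mm across, 65 mm high. Origin: centre of its underside.
- jar: Bystander: closed sample jar, 64 mm across, 85 mm high. Origin: centre of its underside.
- spare_dishes: Bystander: stack of spare aluminium dishes, 91 mm across, 19 mm high. Origin: centre of its underside.
- brush: Bystander: brush, 160 mm long, lying along its x axis. Origin on its underside.
- spatula: Bystander: spatula, 180 mm long, lying along its x axis. Origin on its underside.
- meter: Bystander: red and black hand-held meter, 154 x 68 x 28 mm, lying on its back. Origin: centre of its underside.
- core: Bystander: slice of concrete drill core, 80 mm across, 30 mm high. Origin: centre of its underside.

How it is judged (in metres and radians):
On the way, in this order (a step that is already met when the one before it is completed fails the run):
1. the red clear key is pressed down while the hood is still open (value of joint key_clear above 0.0035 m and value of joint hood above 0.4 rad), for 0.05 s.
2. the hood is pushed fully shut (value of joint hood below 0.03 rad and value of joint key_clear below 0.001 m), for 0.2 s.
3. the green start key is pressed down with the hood shut (value of joint key_start above 0.0035 m and value of joint hood below 0.03 rad), for 0.05 s.
At the end, for the whole second after the job is handed in: The hood is shut to within 0.03 rad and at rest, all five keys are up again (within 1 mm), the dish lies still on its support within 8 mm of where it started, and every bystander is within 10 mm of where it stood (all of step 2 and velocity of joint hood between -0.05 and 0.05 rad/s and value of joint each of key_tare, key_up, key_down, key_start below 0.001 m and horizontal distance between dish and pan_support below 0.012 m and distance of dish from where it was at the start of the episode below 0.008 m and linear speed of dish below 0.02 m/s and distance of each of weight, jar, spare_dishes, brush, spatula, meter, core from where it was at the start of the episode below 0.01 m); the robot touches nothing.
It fails at once if a grey key (tare, up or down) is pressed by more than 2 mm (value of joint any of key_tare, key_up, key_down above 0.002 m).
It fails at once if a key out of turn: start pressed by more than 2 mm before the hood is shut, or clear after the hood has been lowered (below 0.3 rad) ((value of joint key_start above 0.002 m and value of joint hood above 0.06 rad) or (value of joint key_clear above 0.002 m and value of joint hood below 0.3 rad)).
It fails at once if the hood is lifted wider open (past 0.95 rad) or slammed (faster than 2.5 rad/s) (value of joint hood above 0.95 rad or velocity of joint hood below -2.5 rad/s).
It fails at once if the sample dish is lifted, carried or shifted by more than 8 mm (distance of dish from where it was at the start of the episode above 0.008 m).
It fails at once if a bystander is lifted, carried or shifted by more than 10 mm (distance of any of weight, jar, spare_dishes, brush, spatula, meter, core from where it was at the start of the episode above 0.01 m).
It also fails if it takes over 50 s, if anything falls off the work surface, if the arm or the gripper's body presses on something with over 40 N, if the wrist force passes 120 N, or if a joint passes its speed limit or range.

## Robot

A 6-joint arm with a two-finger parallel gripper is mounted at the origin on the work surface. World frame = base frame: x ahead of the robot, y to its left, z up, the work surface at z = 0. Lengths are in m, angles in degrees, forces in N, time in s.
With the tool pointing down it reaches from about 0.3 to 0.75 m from the base axis. Payload 8.5 kg.
Tool frame: the origin (TCP) lies on the centre line of the jaws, within the pads' length; the fingertips stand 25 mm ahead of it and the grasp point (between the pads) lies 6 mm ahead of it; z points along the fingers, y is the line along which they close (so a half turn about z gives the same grasp; the last joint's range is limited). The gripper opens to 85 mm and grips with 20 to 120 N. Pads are 22 mm wide; open, the fingers measure 114 mm over their backs; the gripper's body (76 mm by 85 mm) begins 54 mm behind the grasp point. The pads swing forward as they close: fully open they stand 13 mm farther back than shut.
Start: joints at [-75.705, 21.807, 74.336, -0, 83.858, -12.336], TCP at [0.247, -0.492, 0.256] pointing down, gripper open.
Joint ranges: [-178.18, 178.18], [-50.72, 133.34], [12.68, 142.11], [-81.47, 261.47], [9.98, 163.14], [-165.26, 165.26]. Speed limits (degrees/s): [136.94, 136.94, 180, 180, 180, 180].

## Interface

Orientations are given as a 3x3 rotation matrix whose columns are the frame's x, y, z axes.
In Python, from rig import telemetry, optics, env gives the robot as it stands.
- The arm moves only by the tool send_rows, never from a script. Its argument "deltas" is a list that holds one entry, the list of rows, each a list of 7 numbers: the shift along the tool's x, y, z in m, then the turn, a rotation vector about the tool's x, y, z in rad, then the opening, from -1 (shut) to 1 (fully open), so that 0 is half open. In form: [[[x, y, z, ax, ay, az, grip], ...]]. A call has 1 to 12 rows; each row shifts and turns the commanded pose from where the row before left it, along the tool's axes as they then stand; what a row does not reach is not made up. A row lasts 1/8 s, in which the tool goes at most 62.5 mm and 10.7 degrees, less where a joint would pass 70% of its speed; a pose out of reach is approached as far as the arm can. A call is refused whole if a number of a shift passes 0.0625 or a number of a turn 0.188, either way. A call with a gripper value outside its range is refused whole. The fingers move at their own pace and stop on an object; "squeeze" is the grip in N (left out, the last holds). Time passes only in rows, so rows that do not move let the fingers close. It gives the time, the measured TCP pose, the force, the opening and the grip force at its end, in the units of the state.
- telemetry.observe(): the state, without advancing time (a new reading comes with each control period).
- optics.get_image(name): name is "scene" or "top" or "wrist"; returns a dict with "image" (400x640x3 uint8, red, green, blue), "range_z" (400x640 float32, m along the optical axis (not along the pixel's ray), 0 where there is no reading), "K" (3x3 intrinsics, pixels), "k1" (the pictures are not rectified: a ray, as slopes to the right and down, at radius r is drawn at 1 + k1 r^2 times it, then the intrinsics apply), "rvec" (rotation vector, rad) and "tvec" (3), from world to camera coordinates, as OpenCV has them; the wrist camera has in their place "hand_eye" (4x4, takes a point from camera to tool coordinates, whose origin is the TCP and whose axes are the flange's). Camera axes: x right, y down, z forward; pixel columns grow to the right and rows downward; lengths in m; the calibration is good to about 2 mm. A picture is of the moment at which its call begins: read the wrist's pose just before it.
- env.close_job(): hands the job in; it is judged then, once.
The state is a dict: "time_s": time; "q": joint angles; "qvel": joint speeds; "joint_efforts": joint torques, N m; "position": TCP position; "tool_rot": TCP orientation; "ft_force": force on the tool from outside, world axes, zero at the start; "wrist_torque": the same for the moment, N m; "grip_width": finger opening in m; "gripper_force": force on a finger pad.
Only numpy, scipy, OpenCV 4.12 (cv2) and the standard library are available. Lean on these libraries where they do the work, as an engineer would, in place of code of your own. Each camera call takes 0.05 s, during which the arm holds its last target. There are 200 camera calls.

## Working session

There is one attempt and no reset: what is moved stays moved. The work goes in short steps, Python scripts to look and compute and a tool call to move; the robot and the scene stay as the last step left them, time stands still between calls to the robot, and variables do not carry over. Pictures are saved under pics/ and viewed, at most 10 in all, crops included, and the job is handed in when it is done.

Besides the shell and the picture viewer there is one more tool, called after ">>>" by a JSON object that holds its "method" and its "body", one argument or row to a line. send_rows: Moves the arm, as the interface text tells. Its arguments: {"type":"object","properties":{"deltas":{"type":"array"},"squeeze":{"type":"number"}},"required":["deltas"]}

```bash
mkdir -p pics; cat > h.py <<'E'
import numpy as np, cv2
from rig import telemetry, optics, env
def grab(n,fn=None):
    s=telemetry.observe(); d=optics.get_image(n)
    if n=="wrist":
        T=np.eye(4);T[:3,:3]=np.array(s["tool_rot"]);T[:3,3]=s["position"];M=T@np.array(d["hand_eye"])
    else:
        R=cv2.Rodrigues(np.array(d["rvec"],float))[0];M=np.eye(4);M[:3,:3]=R.T;M[:3,3]=-R.T@np.array(d["tvec"],float).ravel()
    d["M"]=M
    if fn: cv2.imwrite(fn,cv2.cvtColor(d["image"],cv2.COLOR_RGB2BGR))
    return d
def ray(d,u,v):
    K=np.array(d["K"]);x=(u-K[0,2])/K[0,0];y=(v-K[1,2])/K[1,1];a,b=x,y
    for _ in range(20):
        f=1+d["k1"]*(a*a+b*b);a,b=x/f,y/f
    return np.array([a,b,1.])
def pt(d,u,v):   # depth point
    z=np.median(d["range_z"][int(v)-1:int(v)+2,int(u)-1:int(u)+2]);r=ray(d,u,v)*z
    return d["M"][:3,:3]@r+d["M"][:3,3]
def onz(d,u,v,z):
    r=d["M"][:3,:3]@ray(d,u,v);o=d["M"][:3,3];return o+r*(z-o[2])/r[2]
def blobs(d,col,amin=20):
    h=cv2.cvtColor(d["image"],cv2.COLOR_RGB2HSV);H,S,V=[h[...,i].astype(int) for i in range(3)]
    m=((H<8)|(H>172)) if col=="red" else (H>40)&(H<85)
    m=(m&(S>110)&(V>60)).astype(np.uint8)
    n,l,st,c=cv2.connectedComponentsWithStats(m)
    return [(st[i],c[i]) for i in range(1,n) if st[i][4]>=amin]
E
python3 - <<'E'
from h import *
for n in("scene","top"):
    d=grab(n,f"pics/{n}0.png");print(n,d["M"].round(3).tolist(),d["k1"])
    for c in("red","green"):
        for st,ce in blobs(d,c): print(c,st,ce.round(1),pt(d,*ce).round(4))
print(telemetry.observe())
E
```

```text
scene [[-0.549, 0.633, -0.546, 1.17], [0.835, 0.404, -0.373, 0.42], [-0.016, -0.661, -0.751, 0.98], [0.0, 0.0, 0.0, 1.0]] -0.029170786042946574
red [316 176   7   6  25] [319.  178.7] [ 0.4483 -0.0661  0.0866]
red [501 257  10   9  64] [505.5 261.1] [0.3882 0.5162 0.0267]
red [471 266  14  18  42] [477.4 274.4] [0.4624 0.4645 0.0138]
top [[-0.016, -0.983, 0.184, 0.303], [-1.0, 0.016, 0.003, -0.02], [-0.006, -0.184, -0.983, 1.378], [0.0, 0.0, 0.0, 1.0]] -0.09501742541565321
red [337 223   8   8  38] [340.5 226.5] [ 0.441  -0.0701  0.0859]
red [173 242   8   8  49] [176.4 245.4] [0.3874 0.5155 0.025 ]
green [380 215   7   6  26] [383.2 217.4] [ 0.4696 -0.2164  0.0857]
{'time_s': 0.1, 'q': array([-7.57057033e+01,  2.18387599e+01,  7.43794703e+01, -1.16360842e-03,
        8.38567201e+01, -1.23358704e+01]), 'qvel': array([-0.0479632 , -0.08450732, -0.06700801, -0.10126258,  0.04422821,
       -0.08008846]), 'joint_efforts': array([ 5.24075222e-03, -4.49222946e+01, -2.31654328e+01, -9.54978168e-05,
        3.69128800e-03,  1.90806867e-05]), 'position': array([ 0.24646273, -0.49143686,  0.25576375]), 'tool_rot': array([[ 8.93917425e-01,  4.48231547e-01, -3.42547513e-04],
       [ 4.48231602e-01, -8.93916571e-01,  1.26264460e-03],
       [ 2.59748244e-04, -1.28224063e-03, -9.99999144e-01]]), 'ft_force': array([-0.08580123, -0.80503807,  0.70840928]), 'wrist_torque': array([ 0.02159786, -0.02446153,  0.02636141]), 'gripper_force': 0.0, 'grip_width': 0.08548050584644194}
```

View pics/scene0.png

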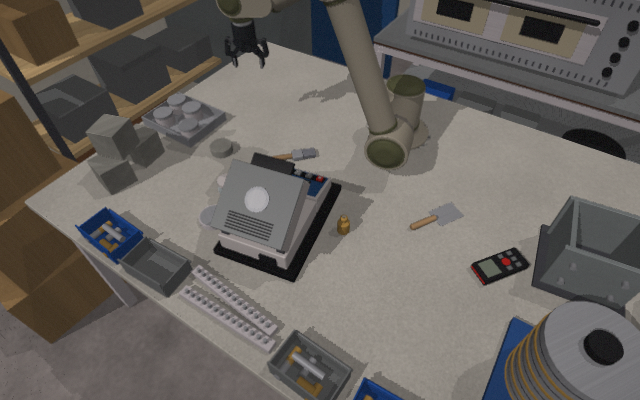

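View pics/top0.png

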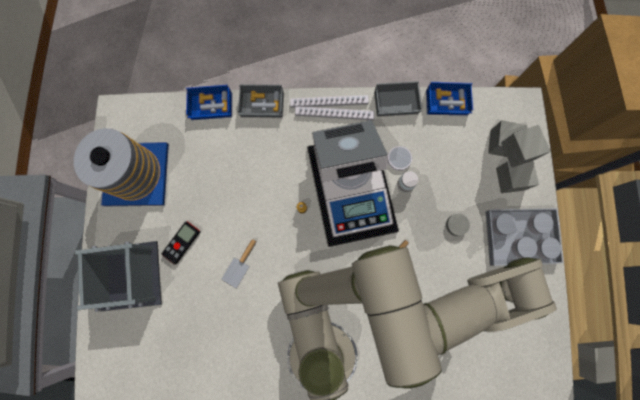

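The scene shows the analyser with its hood open at about (270,205). In the top view the red key is at (340,226) and the green at (383,217), which is 149 mm apart by depth against 148 mm expected. That gives a yaw of about 11°. The handle is the black bar near (357,170). I'm moving above the keys for a close wrist view.

>>> {"method": "send_rows", "body": {
  "deltas": [
    [[0.044,-0.0325,-0.006,0,0,0,-1],[0.044,-0.0325,-0.006,0,0,0,-1],[0.044,-0.0325,-0.006,0,0,0,-1],[0.044,-0.0325,-0.006,0,0,0,-1],[0.044,-0.0325,-0.006,0,0,0,-1],[0.044,-0.0325,-0.006,0,0,0,-1],[0.044,-0.0325,-0.006,0,0,0,-1],[0,0,0,0,0,-0.16,-1],[0,0,0,0,0,-0.16,-1],[0,0,0,0,0,-0.16,-1],[0,0,0,0,0,-0.16,-1],[0,0,0,0,0,-0.16,-1]]
  ]
}}

```text
time_s: 1.6
position: [0.4197, -0.1501, 0.298]
tool_rot: [[0.296, 0.955, -0.001], [0.955, -0.296, 0.0], [0.0, -0.001, -1.0]]
ft_force: [0.3, -0.2, 0.4]
grip_width: -0.0
gripper_force: 0.0
```

>>> {"method": "send_rows", "body": {
  "deltas": [
    [[0,0,0,0,0,-0.16,-1],[0,0,0,0,0,-0.16,-1],[0,0,0,0,0,-0.16,-1],[0,0,0,0,0,0,-1],[0,0,0,0,0,0,-1]]
  ]
}}

```text
time_s: 2.22
position: [0.4198, -0.1502, 0.2982]
tool_rot: [[-0.17, 0.985, -0.0], [0.985, 0.17, 0.0], [0.0, -0.0, -1.0]]
ft_force: [-0.6, 0.4, 0.7]
grip_width: -0.0001
gripper_force: 0.0
```

```bash
python3 - <<'E'
from h import *
d=grab("wrist","pics/w0.png");s=telemetry.observe();print(s["position"],s["tool_rot"].round(3),s["grip_width"],s["ft_force"])
for c in("red","green"):
    for st,ce in blobs(d,c,60): print(c,st,ce.round(1),pt(d,*ce).round(4),onz(d,*ce,.088).round(4))
print(d["M"].round(3).tolist())
E
```

```text
[ 0.41982881 -0.15018966  0.29824804] [[-0.171  0.985 -0.   ]
 [ 0.985  0.171  0.   ]
 [ 0.    -0.    -1.   ]] -7.599145720747023e-05 [-0.50829453  0.37169     0.58164412]
red [350 101  18  19 260] [358.6 109.9] [ 0.4432 -0.0702  0.0861] [ 0.443  -0.0702  0.088 ]
green [350 222  16  16 174] [357.6 229.3] [ 0.4718 -0.2143  0.0867] [ 0.4716 -0.2137  0.088 ]
[[0.985, 0.162, 0.053, 0.407], [0.17, -0.935, -0.311, -0.07], [-0.0, 0.315, -0.949, 0.415], [0.0, 0.0, 0.0, 1.0]]
```

View pics/w0.png

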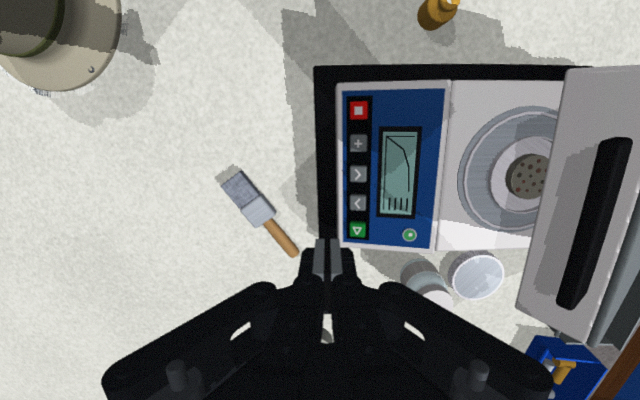

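The wrist view shows the red key at (359,110), the green at (358,229) and the handle bar around (595,222). By depth the key tops are at z≈0.086, 147 mm apart, with yaw about 11.2°.

```bash
cat >> h.py <<'E'
from scipy.spatial.transform import Rotation as Ro
YAW=np.radians(11.2);RA=Ro.from_euler('z',YAW).as_matrix()
def tool(tilt): # tool y up-slope, x along analyser y, z leaning forward by tilt
    z=RA@[np.sin(tilt),0,-np.cos(tilt)];x=RA@[0,1,0];return np.c_[x,np.cross(z,x),z]
def go(tip,R):
    s=telemetry.observe();R0=np.array(s["tool_rot"]);t=np.array(tip)-.025*R[:,2]
    print("TCP",t.round(4),"shift(tool now)",(R0.T@(t-s["position"])).round(4),"rotvec",Ro.from_matrix(R0.T@R).as_rotvec().round(4))
E
python3 - <<'E'
from h import *
R=tool(.22);n=-R[:,2]
d=grab("wrist");
h=[pt(d,u,v) for u,v in[(612,145),(595,222),(570,300),(590,222),(600,222)]]
print("handle",np.round(h,4))
o=np.array([.4575,-.142,0])+.139*RA[:,0];print("origin",o)
hp=RA.T@(h[1]-o);print("handle in analyser",hp, "ang",np.arctan2(hp[2]-.107,.155-hp[0])-np.arctan2(.04,.203),np.hypot(hp[2]-.107,.155-hp[0]))
go(np.array([.4432,-.0702,.0865])+.02*n,R)
E
```

```text
handle [[ 0.5747 -0.0615  0.259 ]
 [ 0.5852 -0.1085  0.2606]
 [ 0.5968 -0.1671  0.2601]
 [ 0.5846 -0.1098  0.258 ]
 [ 0.588  -0.1078  0.2612]]
origin [ 0.59385277 -0.11500143  0.        ]
handle in analyser [-0.00722967  0.0080094   0.26061686] ang 0.5635840068913388 0.22342024524762785
TCP [ 0.4336 -0.0721  0.1304] shift(tool now) [0.0746 0.0269 0.1679] rotvec [-0.2201  0.0025 -0.0233]
```

>>> {"method": "send_rows", "body": {
  "deltas": [
    [[0.0187,0.0067,0.042,0,0,0,-1],[0.0187,0.0067,0.042,0,0,0,-1],[0.0187,0.0067,0.042,0,0,0,-1],[0.0187,0.0067,0.042,0,0,0,-1],[0,0,0,-0.11,0.001,-0.012,-1],[0,0,0,-0.11,0.001,-0.012,-1],[0,0,0,0,0,0,-1],[0,0,0,0,0,0,-1]]
  ]
}}

```text
time_s: 3.32
position: [0.4337, -0.0722, 0.1306]
tool_rot: [[-0.196, 0.957, 0.213], [0.981, 0.191, 0.042], [-0.001, 0.217, -0.976]]
ft_force: [0.2, 0.7, -0.8]
grip_width: 0.0001
gripper_force: 0.0
```

```bash
python3 - <<'E'
from h import *
R=tool(.22);go(np.array([.4432,-.0702,.0865])-.015*R[:,2],R)
d=grab("wrist","pics/w1.png")
for st,ce in blobs(d,"red",60): print(st,ce.round(1),pt(d,*ce).round(4))
E
```

```text
TCP [ 0.4346 -0.0719  0.1255] shift(tool now) [ 0.0001 -0.0002  0.0051] rotvec [-0.0011  0.0006  0.0018]
[309 218  32  30 588] [323.2 228.3] [ 0.4407 -0.0648  0.0857]
```

View pics/w1.png

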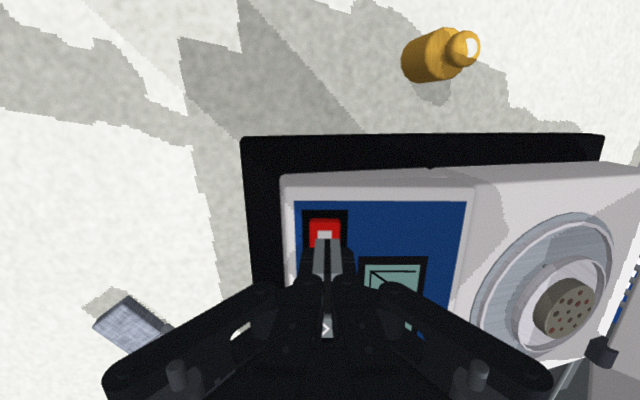

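The tip is over the red key, which shows at (323,230) just ahead of the fingers. I'm pressing along the panel normal.

>>> {"method": "send_rows", "body": {
  "deltas": [
    [[0,0,0.008,0,0,0,-1],[0,0,0.008,0,0,0,-1],[0,0,0.004,0,0,0,-1],[0,0,0.002,0,0,0,-1],[0,0,0,0,0,0,-1]]
  ]
}}

```text
time_s: 4.0
position: [0.4378, -0.0708, 0.1088]
tool_rot: [[-0.197, 0.957, 0.213], [0.98, 0.192, 0.043], [-0.0, 0.218, -0.976]]
ft_force: [-2.0, 1.5, 3.1]
grip_width: 0.0
gripper_force: 1.4
```

>>> {"method": "send_rows", "body": {
  "deltas": [
    [[0,0,0.0015,0,0,0,-1],[0,0,0,0,0,0,-1]]
  ]
}}

```text
time_s: 4.25
position: [0.4382, -0.0708, 0.1074]
tool_rot: [[-0.197, 0.957, 0.214], [0.98, 0.192, 0.043], [-0.0, 0.218, -0.976]]
ft_force: [-3.5, 1.5, 2.9]
grip_width: -0.0001
gripper_force: 1.9
```

>>> {"method": "send_rows", "body": {
  "deltas": [
    [[0,0,0.0015,0,0,0,-1],[0,0,0,0,0,0,-1]]
  ]
}}

```text
time_s: 4.5
position: [0.4384, -0.0707, 0.1064]
tool_rot: [[-0.197, 0.957, 0.214], [0.98, 0.192, 0.042], [-0.001, 0.218, -0.976]]
ft_force: [-7.1, 1.7, 13.9]
grip_width: -0.0
gripper_force: 7.0
```

The red key has bottomed: force rose to 14 N after about 5 mm of travel. Now I retract and go above the handle.

>>> {"method": "send_rows", "body": {
  "deltas": [
    [[0,0,-0.01,0,0,0,-1],[0,0,-0.04,0,0,0,-1],[0,0,-0.05,0,0,0,-1],[0,0,-0.05,0,0,0,-1],[0,0,-0.05,0,0,0,-1],[0,0,0,0.11,0,0,-1],[0,0,0,0.11,0,0,-1],[0,0,0,0,0,0,-1]]
  ]
}}

```text
time_s: 5.5
position: [0.3967, -0.0793, 0.3011]
tool_rot: [[-0.198, 0.98, 0.001], [0.98, 0.198, -0.001], [-0.001, 0.001, -1.0]]
ft_force: [-0.2, -0.5, 0.4]
grip_width: -0.0003
gripper_force: 0.0
```

```bash
python3 - <<'E'
from h import *
o=np.array([.5939,-.115,0]);R=tool(0)
for t in(.7,.65,.6,.5,.4,.3,.2,.1,0):
    c,s=np.cos(t),np.sin(t);p=np.array([.155-.221*c+.04*s,0,.107+.221*s+.04*c]);print(t,p.round(4))
    if t==.6: P=p
go(o+RA@(P+[.012,0,.035]),R)
d=grab("wrist","pics/w2.png")
E
```

```text
0.7 [0.0117 0.     0.28  ]
0.65 [0.0033 0.     0.2726]
0.6 [-0.0048  0.      0.2648]
0.5 [-0.0198  0.      0.2481]
0.4 [-0.033   0.      0.2299]
0.3 [-0.0443  0.      0.2105]
0.2 [-0.0536  0.      0.1901]
0.1 [-0.0609  0.      0.1689]
0 [-0.066  0.     0.147]
TCP [ 0.6009 -0.1136  0.3248] shift(tool now) [-0.0741  0.1935 -0.0235] rotvec [0.001  0.0008 0.0037]
```

View pics/w2.png

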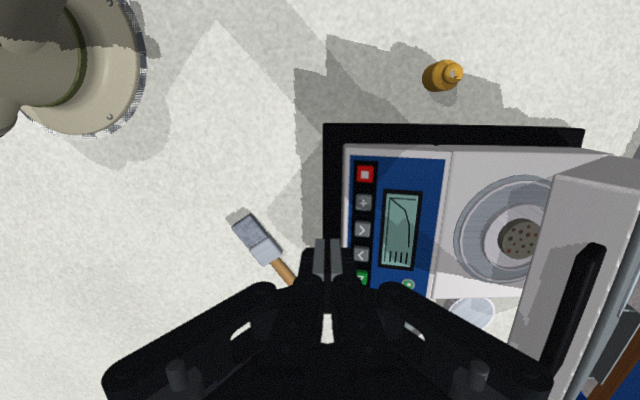

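The red key is up again at (365,174). The handle bar is at about (575,310). I'm moving over it, about 40 mm above.

>>> {"method": "send_rows", "body": {
  "deltas": [
    [[0,0,-0.03,0,0,0,-1],[-0.018,0.048,0,0,0,0,-1],[-0.0185,0.0485,0,0,0,0,-1],[-0.0185,0.0485,0,0,0,0,-1],[-0.0185,0.0485,0,0,0,0,-1],[0,0,0,0,0,0,-1],[0,0,0,0,0,0,-1]]
  ]
}}

```text
time_s: 6.42
position: [0.5995, -0.1135, 0.3312]
tool_rot: [[-0.197, 0.98, 0.001], [0.98, 0.197, -0.0], [-0.0, 0.001, -1.0]]
ft_force: [0.4, 0.1, 0.6]
grip_width: 0.0004
gripper_force: 0.0
```

```bash
python3 - <<'E'
from h import *
d=grab("scene")
cv2.imwrite("pics/s1.png",cv2.resize(cv2.cvtColor(d["image"][120:290,190:390],cv2.COLOR_RGB2BGR),(700,595),interpolation=cv2.INTER_CUBIC))
E
```

```text
(no output)
```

View pics/s1.png

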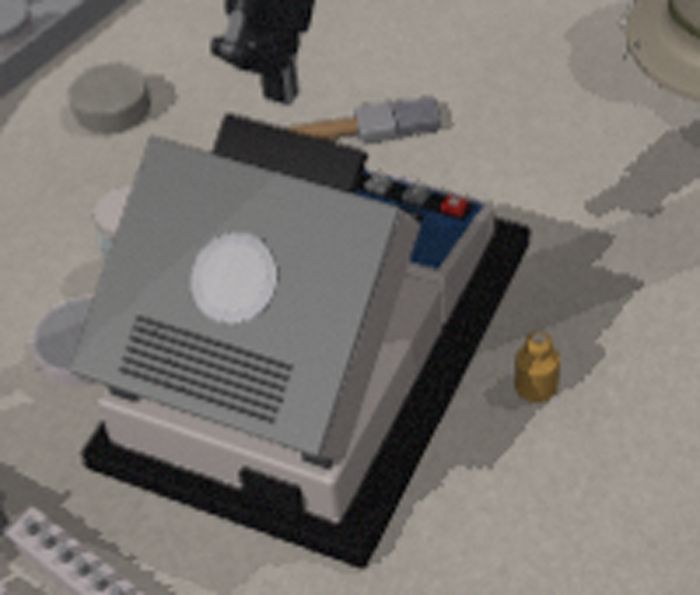

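The crop shows the closed tip at (285,98), above the black ledge centred at (290,150). I'm descending with force checks.

>>> {"method": "send_rows", "body": {
  "deltas": [
    [[0,0,0.015,0,0,0,-1],[0,0,0.012,0,0,0,-1],[0,0,0.004,0,0,0,-1],[0,0,0,0,0,0,-1]]
  ]
}}

```text
time_s: 6.98
position: [0.5998, -0.1133, 0.3004]
tool_rot: [[-0.197, 0.98, 0.0], [0.98, 0.197, -0.001], [-0.001, 0.0, -1.0]]
ft_force: [-0.0, 0.1, -0.3]
grip_width: -0.0003
gripper_force: 0.0
```

>>> {"method": "send_rows", "body": {
  "deltas": [
    [[0,0,0.004,0,0,0,-1],[0,0,0.004,0,0,0,-1],[0,0,0,0,0,0,-1]]
  ]
}}

```text
time_s: 7.35
position: [0.6, -0.1133, 0.2918]
tool_rot: [[-0.197, 0.98, -0.001], [0.98, 0.197, -0.0], [-0.0, -0.001, -1.0]]
ft_force: [-0.7, 1.0, 0.8]
grip_width: -0.0001
gripper_force: 0.0
```

>>> {"method": "send_rows", "body": {
  "deltas": [
    [[0,0,0.004,0,0,0,-1],[0,0,0.004,0,0,0,-1],[0,0,0,0,0,0,-1]]
  ]
}}

```text
time_s: 7.72
position: [0.6, -0.1133, 0.2839]
tool_rot: [[-0.197, 0.98, -0.0], [0.98, 0.197, -0.0], [-0.0, -0.0, -1.0]]
ft_force: [0.1, -1.4, -0.7]
grip_width: 0.0002
gripper_force: 0.0
```

>>> {"method": "send_rows", "body": {
  "deltas": [
    [[0,0,0.003,0,0,0,-1],[0,0,0.003,0,0,0,-1],[0,0,0,0,0,0,-1]]
  ]
}}

```text
time_s: 8.1
position: [0.6, -0.1133, 0.278]
tool_rot: [[-0.197, 0.98, -0.0], [0.98, 0.197, -0.001], [-0.001, -0.0, -1.0]]
ft_force: [0.4, -0.4, 2.1]
grip_width: 0.0002
gripper_force: 0.4
```

>>> {"method": "send_rows", "body": {
  "deltas": [
    [[0,0,0.003,0,0,0,-1],[0,0,0.003,0,0,0,-1],[0,0,0,0,0,0,-1]]
  ]
}}

```text
time_s: 8.48
position: [0.6, -0.1133, 0.2717]
tool_rot: [[-0.197, 0.98, -0.001], [0.98, 0.197, -0.0], [-0.0, -0.001, -1.0]]
ft_force: [0.0, -0.9, -0.2]
grip_width: 0.0003
gripper_force: 0.2
```

Contact came at tip z≈0.254, so the hood is near 0.52 rad. My tip is about 10 mm too far back on the ledge, so I lift, shift forward and follow the arc down.

>>> {"method": "send_rows", "body": {
  "deltas": [
    [[0,0,-0.015,0,0,0,-1],[0,-0.01,0,0,0,0,-1],[0,0,0.006,0,0,0,-1],[0,0,0.004,0,0,0,-1],[0,-0.0057,0.0073,0,0,0,-1],[0,-0.0057,0.0073,0,0,0,-1],[0,-0.0057,0.0073,0,0,0,-1],[0,0,0,0,0,0,-1]]
  ]
}}

```text
time_s: 9.48
position: [0.5728, -0.1187, 0.2545]
tool_rot: [[-0.196, 0.981, -0.002], [0.981, 0.196, -0.0], [0.0, -0.002, -1.0]]
ft_force: [-0.2, 0.7, 0.4]
grip_width: 0.0002
gripper_force: 0.0
```

>>> {"method": "send_rows", "body": {
  "deltas": [
    [[0,-0.0057,0.0097,0,0,0,-1],[0,-0.0057,0.0097,0,0,0,-1],[0,-0.0047,0.0102,0,0,0,-1],[0,-0.0047,0.0102,0,0,0,-1],[0,-0.0037,0.0106,0,0,0,-1],[0,0,0,0,0,0,-1]]
  ]
}}

```text
time_s: 10.22
position: [0.549, -0.1233, 0.2038]
tool_rot: [[-0.197, 0.98, -0.002], [0.981, 0.197, 0.0], [0.001, -0.002, -1.0]]
ft_force: [0.4, -0.4, 0.2]
grip_width: -0.0001
gripper_force: 0.0
```

```bash
python3 - <<'E'
from h import *
d=grab("scene")
cv2.imwrite("pics/s2.png",cv2.resize(cv2.cvtColor(d["image"][120:290,190:390],cv2.COLOR_RGB2BGR),(700,595),interpolation=cv2.INTER_CUBIC))
E
```

```text
(no output)
```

View pics/s2.png

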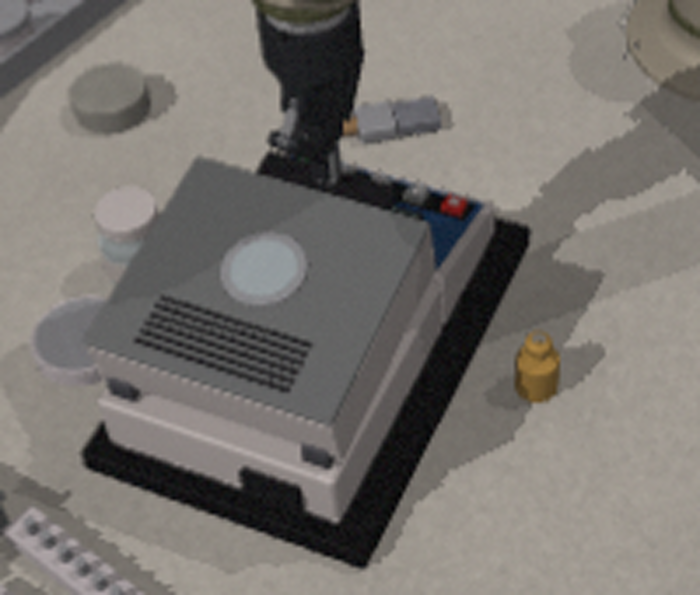

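The hood has followed the finger and is nearly down: the ledge is under the tip at (310,170) and everything else stands where it was. I continue to shut.

>>> {"method": "send_rows", "body": {
  "deltas": [
    [[0,-0.0037,0.0106,0,0,0,-1],[0,-0.0026,0.0105,0,0,0,-1],[0,-0.0014,0.006,0,0,0,-1],[0,0,0.003,0,0,0,-1],[0,0,0,0,0,0,-1]]
  ]
}}

```text
time_s: 10.9
position: [0.5418, -0.125, 0.1745]
tool_rot: [[-0.197, 0.98, -0.0], [0.98, 0.197, -0.0], [-0.0, -0.001, -1.0]]
ft_force: [0.3, 0.5, 0.6]
grip_width: -0.0
gripper_force: 0.0
```

>>> {"method": "send_rows", "body": {
  "deltas": [
    [[0,0,0.002,0,0,0,-1],[0,0,0,0,0,0,-1]]
  ]
}}

```text
time_s: 11.15
position: [0.5419, -0.125, 0.1727]
tool_rot: [[-0.197, 0.98, 0.0], [0.98, 0.197, -0.001], [-0.001, 0.0, -1.0]]
ft_force: [-0.7, 0.0, 0.3]
grip_width: -0.0
gripper_force: 0.0
```

>>> {"method": "send_rows", "body": {
  "deltas": [
    [[0,0,0.002,0,0,0,-1],[0,0,0,0,0,0,-1]]
  ]
}}

```text
time_s: 11.4
position: [0.542, -0.1251, 0.172]
tool_rot: [[-0.197, 0.98, 0.001], [0.98, 0.197, -0.001], [-0.002, 0.001, -1.0]]
ft_force: [-2.4, 0.6, 10.9]
grip_width: 0.0004
gripper_force: 5.0
```

>>> {"method": "send_rows", "body": {
  "deltas": [
    [[0,0,0.0015,0,0,0,-1],[0,0,0,0,0,0,-1]]
  ]
}}

```text
time_s: 11.65
position: [0.542, -0.1251, 0.1719]
tool_rot: [[-0.197, 0.98, 0.003], [0.98, 0.197, -0.002], [-0.003, 0.002, -1.0]]
ft_force: [-7.1, 2.8, 20.0]
grip_width: 0.0002
gripper_force: 10.4
```

It hits a hard stop at tip z = 0.147, exactly the shut height. Now I raise and go to the start key, using the red key's pressed pose as reference.

>>> {"method": "send_rows", "body": {
  "deltas": [
    [[0,0,-0.005,0,0,0,-1],[0,0,-0.04,0,0,0,-1],[0,0,0,-0.11,0,0,-1],[0,0,0,-0.11,0,0,-1],[0,0,0,0,0,0,-1]]
  ]
}}

```text
time_s: 12.28
position: [0.541, -0.1252, 0.2142]
tool_rot: [[-0.196, 0.957, 0.213], [0.981, 0.191, 0.042], [-0.0, 0.217, -0.976]]
ft_force: [-0.1, -0.5, -0.7]
grip_width: -0.0002
gripper_force: 0.0
```

```bash
python3 - <<'E'
from h import *
R=tool(.22)
go(np.array([.4671,-.2156,.1064])+(.025-.025)*R[:,2]+.025*R[:,2]-.025*R[:,2],R)
E
```

```text
TCP [ 0.4617 -0.2167  0.1308] shift(tool now) [-0.0742 -0.1115  0.0607] rotvec [-0.0013 -0.0002  0.0014]
```

>>> {"method": "send_rows", "body": {
  "deltas": [
    [[-0.0247,-0.0372,0,0,0,0,-1],[-0.0247,-0.0372,0,0,0,0,-1],[-0.0248,-0.0371,0,0,0,0,-1],[0,0,0.03,0,0,0,-1],[0,0,0.03,0,0,0,-1],[0,0,0,0,0,0,-1]]
  ]
}}

```text
time_s: 13.02
position: [0.4626, -0.2162, 0.1299]
tool_rot: [[-0.198, 0.958, 0.21], [0.98, 0.192, 0.045], [0.003, 0.215, -0.977]]
ft_force: [-0.5, 0.2, 0.7]
grip_width: -0.0002
gripper_force: 0.0
```

```bash
python3 - <<'E'
from h import *
go(np.array([.4671,-.2156,.1064]),tool(.22))
d=grab("wrist","pics/w3.png")
E
```

```text
TCP [ 0.4617 -0.2167  0.1308] shift(tool now) [-0.0003 -0.0007 -0.0011] rotvec [-0.0037 -0.0038  0.0027]
```

View pics/w3.png

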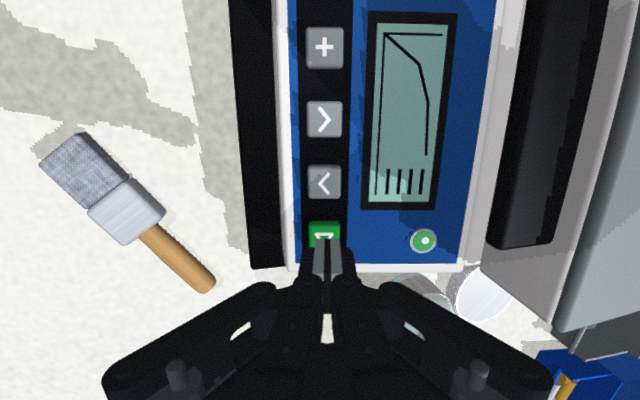

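The tip is at the green key, at (323,235) just ahead of the fingers, and the layout matches the red press. The hood is shut. I'm pressing.

>>> {"method": "send_rows", "body": {
  "deltas": [
    [[0,0,0.008,0,0,0,-1],[0,0,0.008,0,0,0,-1],[0,0,0.004,0,0,0,-1],[0,0,0.003,0,0,0,-1],[0,0,0,0,0,0,-1]]
  ]
}}

```text
time_s: 13.7
position: [0.4676, -0.2156, 0.109]
tool_rot: [[-0.197, 0.957, 0.214], [0.98, 0.192, 0.042], [-0.0, 0.218, -0.976]]
ft_force: [-1.1, 0.2, 3.0]
grip_width: 0.0002
gripper_force: 1.4
```

>>> {"method": "send_rows", "body": {
  "deltas": [
    [[0,0,0.0015,0,0,0,-1],[0,0,0,0,0,0,-1]]
  ]
}}

```text
time_s: 13.95
position: [0.4679, -0.2155, 0.1076]
tool_rot: [[-0.197, 0.957, 0.214], [0.98, 0.192, 0.042], [-0.001, 0.218, -0.976]]
ft_force: [-1.7, 1.6, 3.6]
grip_width: 0.0002
gripper_force: 1.9
```

>>> {"method": "send_rows", "body": {
  "deltas": [
    [[0,0,0.0017,0,0,0,-1],[0,0,0,0,0,0,-1]]
  ]
}}

```text
time_s: 14.2
position: [0.4682, -0.2155, 0.1067]
tool_rot: [[-0.197, 0.957, 0.214], [0.98, 0.193, 0.042], [-0.001, 0.219, -0.976]]
ft_force: [-6.6, 3.4, 13.6]
grip_width: 0.0005
gripper_force: 7.5
```

The green key has bottomed at 14 N. I retract and check.

>>> {"method": "send_rows", "body": {
  "deltas": [
    [[0,0,-0.01,0,0,0,-1],[0,0,-0.04,0,0,0,-1],[0,0,-0.05,0,0,0,-1],[0,0,-0.05,0,0,0,-1],[0,0,-0.04,0,0,0,-1],[0,0,0,0,0,0,-1],[0,0,0,0,0,0,-1]]
  ]
}}

```text
time_s: 15.08
position: [0.4274, -0.2234, 0.2904]
tool_rot: [[-0.197, 0.957, 0.213], [0.98, 0.192, 0.043], [0.0, 0.217, -0.976]]
ft_force: [-0.1, 0.1, -1.3]
grip_width: -0.0001
gripper_force: 0.0
```

```bash
python3 - <<'E'
from h import *
d=grab("wrist","pics/w4.png");s=telemetry.observe();print(s["position"],s["ft_force"])
for c in("red","green"):
    for st,ce in blobs(d,c,60): print(c,ce.round(1),pt(d,*ce).round(4))
E
```

```text
[ 0.42741732 -0.2233388   0.29006971] [-0.67853715  0.09703345 -0.5000907 ]
red [325.5  39.7] [ 0.4425 -0.0716  0.0862]
green [325.3 175.8] [ 0.471  -0.2155  0.086 ]
```

View pics/w4.png

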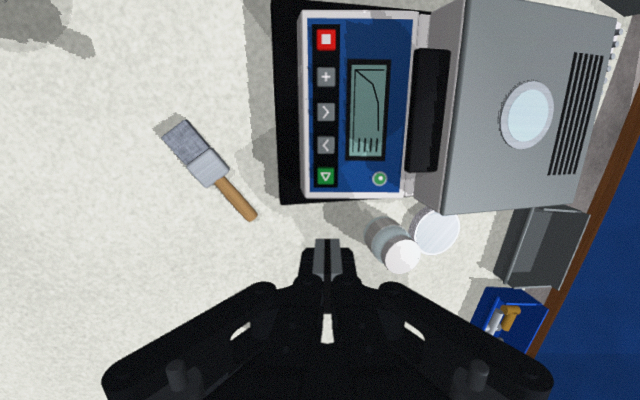

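The hood is shut (ledge at (428,110)), both keys are up at z = 0.086 (red at (325,40), green at (325,176)), and nothing around has moved. Handing in.

```bash
python3 -c "
from rig import env;print(env.close_job())"
```

```text
the job is handed in; nothing more can be done
None
```

I pressed the red clear key fully down and let it up, pushed the hood down to its stop, then pressed the green start key the same way. In the last wrist view the hood was shut, both keys were up and nothing in view had moved, and I handed the job in after about 15 s of robot time; no verdict was returned.

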